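# Pack the plating kit into its caddy

## Task

Pack the kit for the next plating run into the low wooden caddy, each thing standing flat on the bottom of its own place: the paint jar in the large round well, the small amber bottle in the small round well, the long wooden block in the long pocket and the thick copper anode in the square pocket. Leave the short wooden offcut and the thin, worn copper anode where they stand, and keep the jar and the bottle upright all the while.

Things in the scene. Friction and masses are not known exactly. Their poses are not given: they have to be found in the camera images.
- paint_jar_mid (a point): Centre of the screw-cap paint jar that belongs in the large round well: dark, round, 48 mm across (cap 42 mm), 66 mm high; the point is on its axis, 33 mm above its underside. z is up. Loose, standing, about 0.15 kg.
- amber_bottle_mid (a point): Centre of the small amber glass bottle with black cap that belongs in the small round well: round, body 36 mm across (from 0 to about 38 mm above its underside, narrower above), 70 mm high; the point is on its axis, 35 mm above its underside. z is up. Loose, standing, about 0.09 kg.
- long_block_mid (a point): Centre of the long hardwood block that belongs in the long pocket: 40 mm along its x, 85 mm along its y, 34 mm high, lying flat; the point is 17 mm above its underside. Loose, about 0.08 kg.
- thick_anode_mid (a point): Centre of the thick copper anode that belongs in the square pocket: plain upright cylinder 46 mm across, 32 mm high, with a small dark screw hole in its top; the point is 16 mm above its underside. Loose, heavy for its size (about 0.42 kg).
- thin_anode_mid (a point): Centre of the thin, worn copper anode that must stay where it is: as the thick one but only 28 mm across, 32 mm high; the point is 16 mm above its underside. Loose. (Two small binder clips, 13 mm high and fixed, lie among these things.)
- short_block_mid (a point): Centre of the short wooden offcut that must stay where it is: 40 mm along its x, 50 mm along its y, 34 mm high; the point is 17 mm above its underside. Loose.
- well_large: Grey caddy insert with the large round well, 70 mm across. Each of the four inserts is 110 mm along its x, 80 mm along its y, 11 mm high, with one opening in its middle, 8 mm deep. The origin is the centre of the insert's underside, 3 mm above the worktop; the opening is centred on it, its bottom 3 mm and its edge 11 mm above the origin. z is up. Fixed.
- well_small: Grey insert with the small round well, 54 mm across; else as well_large. The inserts lie side by side in any order, 81 mm from centre to centre along their y, in the caddy: a low, fixed wooden tray, 126 by 340 mm, rim 14 mm high, with a small lug at each end.
- pocket_long: Grey insert with the long rectangular pocket, 100 mm along its x by 58 mm along its y; else as well_large. The long block lies in it with its 85 mm length along the insert's x. Mind the power supply behind the caddy: solid, 163 mm high, its front at x = 0.54 m, its right side at y = -0.11 m.
- pocket_square: Grey insert with the square pocket, 66 by 66 mm; else as well_large.

How it is judged (in metres and radians):
At the end, for the whole second after the job is handed in: Seen from above, jar within 14 mm of the large well's centre, bottle 12 mm of the small well, long block 15 mm of the long pocket, thick anode 16 mm of the square pocket; each down on the bottom (4 mm), upright (0.12 rad), at rest. Thin anode and offcut within 15 mm of their start (horizontal distance between paint_jar_mid and well_large below 0.014 m and z of paint_jar_mid in the frame of well_large below 0.04 m and angle between each of paint_jar_mid, amber_bottle_mid, long_block_mid, thick_anode_mid's own z axis and vertical below 0.12 rad and linear speed of each of paint_jar, amber_bottle, long_block, thick_anode below 0.02 m/s and horizontal distance between amber_bottle_mid and well_small below 0.012 m and z of amber_bottle_mid in the frame of well_small below 0.042 m and horizontal distance between long_block_mid and pocket_long below 0.015 m and z of long_block_mid in the frame of pocket_long below 0.024 m and horizontal distance between thick_anode_mid and pocket_square below 0.016 m and z of thick_anode_mid in the frame of pocket_square below 0.023 m and distance of each of thin_anode_mid, short_block_mid from where it was at the start of the episode below 0.015 m); the robot touches nothing.
It fails at once if the thin anode or the short offcut was moved more than 25 mm (distance of any of thin_anode_mid, short_block_mid from where it was at the start of the episode above 0.025 m).
It fails at once if the paint jar or the amber bottle was tipped by more than 0.7 rad (angle between any of paint_jar_mid, amber_bottle_mid's own z axis and vertical above 0.7 rad).
It also fails if it takes over 118 s, if anything falls off the work surface, if the arm or the gripper's body presses on something with over 40 N, if the wrist force passes 120 N, or if a joint passes its speed limit or range.

## Robot

A 6-joint arm with a two-finger parallel gripper is mounted at the origin on a cart in front of the work surface, level with it; the furniture and walls round the work are solid. World frame = base frame: x ahead of the robot, y to its left, z up, the work surface at z = 0. Lengths are in mm, angles in rad, forces in N, time in s.
With the tool pointing down it reaches from about 275 to 975 mm from the base axis. Payload 8.4 kg.
Tool frame: the origin (TCP) lies on the centre line of the jaws, within the pads' length; the fingertips stand 8 mm ahead of it and the grasp point (between the pads) lies 11 mm behind it; z points along the fingers, y is the line along which they close (so a half turn about z gives the same grasp; the last joint's range is limited). The gripper opens to 92 mm and grips with 3 to 60 N. Pads are 20 mm wide; open, the fingers measure 128 mm over their backs; the gripper's body (75 mm by 189 mm) begins 69 mm behind the grasp point.
Start: joints at [1.182, 0.353, 1.633, -0, 1.155, -0.002], TCP at [235.765, 578.829, 222.583] pointing down, gripper open.
Joint ranges: [-2.63, 2.63], [-0.92, 2.1], [0.06, 2.66], [-1.3, 4.44], [0, 2.69], [-3.02, 3.02]. Speed limits (rad/s): [2.22, 2.22, 2.79, 3.14, 3.14, 3.14].

## Interface

Orientations are given as a 3x3 rotation matrix whose columns are the frame's x, y, z axes.
In Python, from station import status, snapshot, get_calibration, hand_in, recognise, landmark_of gives the robot as it stands.
- The arm moves only by the tool apply_moves, never from a script. Its argument "plan" is a list of rows, each a list of 7 numbers: the opening, from 0 (shut) to 1 (fully open), then the shift along the tool's x, y, z in units of 40 mm (1.0 is 40 mm), then the turn, a rotation vector about the tool's x, y, z in degrees. In form: [[jaw, dx, dy, dz, rx, ry, rz], ...]. A call has 1 to 12 rows; each row is the pose to reach, as a shift and turn from the pose commanded when the call began, along the tool's axes at that moment; what a row does not reach only later rows make up. A row lasts 1/8 s, in which the tool goes at most 62.5 mm and 10.7 degrees, less where a joint would pass 70% of its speed; a pose out of reach is approached as far as the arm can. A call with a gripper value outside its range is refused whole. The fingers move at their own pace and stop on an object; "grip_force" is the grip in N (left out, the last holds). Time passes only in rows, so rows that repeat a pose let the fingers close. It gives the time, the measured TCP pose, the force, the opening and the grip force at its end, in the units of the state.
- status.sense(): the state, without advancing time (a new reading comes with each control period).
- snapshot(name): name is "scene" or "top" or "wrist"; returns (picture, depth): 400x640x3 uint8, red, green, blue; 400x640 float32, mm along the optical axis (not along the pixel's ray), 0 where there is no reading.
- get_calibration(name): a dict with "fx", "fy", "cx", "cy" (pixels), "R" (3x3) and "t" (3): a world point X has camera coordinates R X + t. Camera axes: x right, y down, z forward; pixel columns grow to the right and rows downward; lengths in mm; the calibration is good to about 2 mm. A picture is of the moment at which its call begins: read the wrist's pose just before it. get_calibration takes no time and is no camera call; for the wrist camera it gives the pose at the moment of the call.
- hand_in(): hands the job in; it is judged then, once.
Trained networks look in the newest picture that a camera, given by its name, has taken for a name from the list of things; names that differ only in an ending like _2 or _b are one class to them, and where a whole thing is asked for, a point or a joint stands for the part that bears it (a point fixed in the world has none). Each returns a list of dicts, best first, with "conf" (0 to 1); they miss things now and then, are a little off and sometimes report something else, mostly with a low value. They report only what shows in the picture. A call takes as long as a camera call.
- recognise(label, camera): "bbox" ([left, top, right, bottom] in pixels, round what is visible of it).
- landmark_of(label, camera): "position" ([row, column] in pixels: a listed point, or the origin of a listed thing).
The state is a dict: "t": time; "joints": joint angles; "dq": joint speeds; "effort": joint torques, N m; "eef_pos": TCP position; "eef_rot": TCP orientation; "force": force on the tool from outside, world axes, zero at the start; "ft_torque": the same for the moment, N m; "width": finger opening in mm; "grip_force": force on a finger pad.
Only numpy, scipy, OpenCV 4.12 (cv2) and the standard library are available. Lean on these libraries where they do the work, as an engineer would, in place of code of your own. Each camera call takes 0.05 s, during which the arm holds its last target. There are 200 camera calls.

## Working session

There is one attempt and no reset: what is moved stays moved. The work goes in short steps, Python scripts to look and compute and a tool call to move; the robot and the scene stay as the last step left them, time stands still between calls to the robot, and variables do not carry over. Pictures are saved under pics/ and viewed, at most 14 in all, crops included, and the job is handed in when it is done.

Besides the shell and the picture viewer there is one more tool, called after "Call:" as name([rows], argument=value, ...), one row to a line, values as JSON. apply_moves: Moves the arm, as the interface text tells. Its arguments: {"type":"object","properties":{"plan":{"type":"array","items":{"type":"array","items":{"type":"number"}}},"grip_force":{"type":"number"}},"required":["plan"]}

```bash
mkdir -p pics; cat > h.py <<'E'
import numpy as np, cv2
from station import *
def world(cam,cal,r,c,d):
    p=np.array([(c-cal['cx'])/cal['fx']*d,(r-cal['cy'])/cal['fy']*d,d]); return np.array(cal['R']).T@(p-np.array(cal['t']))
def atz(cal,r,c,z):
    R=np.array(cal['R']);t=np.array(cal['t']);o=-R.T@t
    v=R.T@np.array([(c-cal['cx'])/cal['fx'],(r-cal['cy'])/cal['fy'],1]); return o+v*(z-o[2])/v[2]
def save(n,p): cv2.imwrite('pics/'+n+'.png',cv2.cvtColor(p,cv2.COLOR_RGB2BGR))
L=['paint_jar_mid','amber_bottle_mid','long_block_mid','thick_anode_mid','thin_anode_mid','short_block_mid','well_large','well_small','pocket_long','pocket_square']
Z=[33,35,17,16,16,17,3,3,3,3]
E
cat > a.py <<'E'
from h import *
for cam in ['top','scene']:
    p,d=snapshot(cam);cal=get_calibration(cam);save(cam+'0',p)
    np.savez(cam+'0.npz',p=p,d=d,**{k:np.array(v) for k,v in cal.items()})
    for l,z in zip(L,Z):
        for x in landmark_of(l,cam)[:2]:
            r,c=x['position']; print(cam,l,round(x['conf'],2),np.round([r,c]),np.round(atz(cal,r,c,z)))
s=status.sense();print(s['t'],s['eef_pos'],s['eef_rot'],s['width'])
E
python3 a.py
```

```text
top paint_jar_mid 0.62 [176. 382.] [ 621. -232.   33.]
top amber_bottle_mid 0.5 [206. 378.] [ 534. -219.   35.]
top long_block_mid 0.93 [181. 410.] [ 609. -315.   17.]
top thick_anode_mid 0.58 [246. 419.] [ 424. -339.   16.]
top thin_anode_mid 0.55 [203. 437.] [ 546. -390.   16.]
top thin_anode_mid 0.24 [206. 376.] [ 536. -216.   16.]
top short_block_mid 0.5 [245. 356.] [ 426. -160.   17.]
top well_large 0.96 [229. 292.] [469.  21.   3.]
top well_small 0.83 [233. 205.] [454. 270.   3.]
top pocket_long 0.84 [233. 263.] [455. 104.   3.]
top pocket_square 0.71 [229. 237.] [467. 179.   3.]
scene paint_jar_mid 0.76 [226. 374.] [ 622. -225.   33.]
scene amber_bottle_mid 0.87 [237. 347.] [ 534. -221.   35.]
scene long_block_mid 0.61 [251. 396.] [ 612. -319.   17.]
scene thick_anode_mid 0.68 [288. 346.] [ 430. -343.   16.]
scene thin_anode_mid 0.72 [281. 395.] [ 536. -391.   16.]
scene short_block_mid 0.68 [250. 300.] [ 421. -173.   17.]
scene short_block_mid 0.43 [200. 256.] [447.  87.  17.]
scene well_large 0.95 [216. 271.] [452.  12.   3.]
scene well_small 0.56 [177. 232.] [463. 270.   3.]
scene pocket_long 0.87 [198. 257.] [467. 117.   3.]
scene pocket_long 0.42 [252. 395.] [ 622. -309.    3.]
scene pocket_square 0.92 [190. 245.] [457. 173.   3.]
1.1 [235.74777379 578.80631961 222.55531538] [[-9.26127125e-01  3.77211543e-01 -2.89835911e-05]
 [ 3.77211544e-01  9.26127122e-01 -6.86975427e-05]
 [ 9.28983723e-07 -7.45556028e-05 -9.99999997e-01]] 91.5779528372366
```

```bash
python3 -c "
import cv2
p=cv2.imread('pics/top0.png')[140:280,160:470];cv2.imwrite('pics/top0c.png',cv2.resize(p,(790,357),interpolation=cv2.INTER_CUBIC))
p=cv2.imread('pics/scene0.png')[130:330,180:460];cv2.imwrite('pics/scene0c.png',cv2.resize(p,(784,560),interpolation=cv2.INTER_CUBIC))"
```

```text
(no output)
```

View pics/top0c.png

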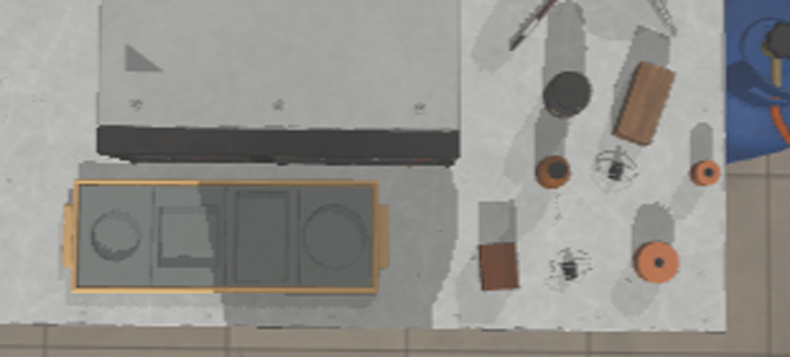

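View pics/scene0c.png

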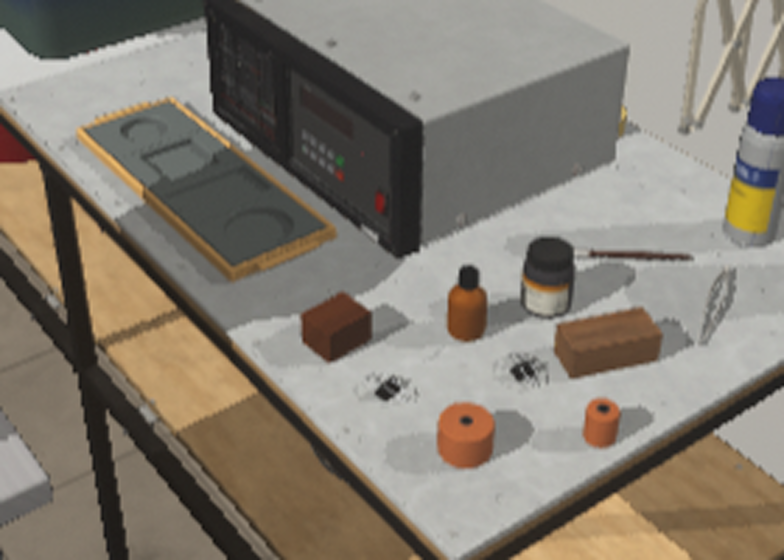

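The top crop shows the caddy's inserts from left to right: small well (115,235), square (188,235), long (263,235), large (333,235). The jar is at (567,93), the long block tilted at (645,103), the bottle (553,172), thick anode (657,262), thin anode (705,172) and offcut (498,266). The scene view agrees. Next I'll look at the caddy from closer.

Call:
apply_moves([
  [1,-8.81,-8.12,-2.68,0,0,-22.15],
  [1,-8.81,-8.12,-2.68,0,0,-22.15],
  [1,-8.81,-8.12,-2.68,0,0,-22.15],
  [1,-8.81,-8.12,-2.68,0,0,-22.15],
  [1,-8.81,-8.12,-2.68,0,0,-22.15],
  [1,-8.81,-8.12,-2.68,0,0,-22.15],
  [1,-8.81,-8.12,-2.68,0,0,-22.15],
  [1,-8.81,-8.12,-2.68,0,0,-22.15],
  [1,-8.81,-8.12,-2.68,0,0,-22.15],
  [1,-8.81,-8.12,-2.68,0,0,-22.15],
  [1,-8.81,-8.12,-2.68,0,0,-22.15],
  [1,-8.81,-8.12,-2.68,0,0,-22.15],
])

```text
t: 2.6
eef_pos: [439.1, 146.0, 329.5]
eef_rot: [[-1.0, -0.002, -0.001], [-0.002, 1.0, -0.0], [0.001, -0.0, -1.0]]
force: [-0.6, 0.3, -0.2]
width: 91.7
grip_force: 0.0
```

```bash
cat > w.py <<'E'
from h import *
import sys
n=sys.argv[1]; ls=[int(i) for i in sys.argv[2].split(',')]
cal=get_calibration('wrist');p,d=snapshot('wrist');save(n,p)
np.savez(n+'.npz',p=p,d=d,**{k:np.array(v) for k,v in cal.items()})
for i in ls:
    for x in landmark_of(L[i],'wrist')[:2]:
        r,c=x['position']; print(L[i],round(x['conf'],2),np.round([r,c]),np.round(atz(cal,r,c,Z[i]),1))
s=status.sense();print(s['t'],np.round(s['eef_pos'],1),np.round(s['eef_rot'],3).tolist(),np.round(s['joints'],2),np.round(s['width']))
R=np.array(cal['R']);print('cam at',np.round(-R.T@np.array(cal['t'])),np.round(R[2],2))
E
python3 w.py w0 6,7,8,9
```

```text
well_large 0.79 [182. 235.] [464.   20.3   3. ]
well_small 0.73 [179. 402.] [459.1 265.9   3. ]
pocket_long 0.95 [177. 290.] [457.3 101.6   3. ]
pocket_square 0.78 [178. 344.] [458.5 181.1   3. ]
2.85 [439.5 145.4 329.7] [[-1.0, -0.0, -0.0], [-0.0, 1.0, -0.0], [0.0, -0.0, -1.0]] [ 0.32 -0.    1.83  0.    1.32 -1.25] 92.0
cam at [371. 146. 492.] [ 0.25 -0.   -0.97]
```

View pics/w0.png

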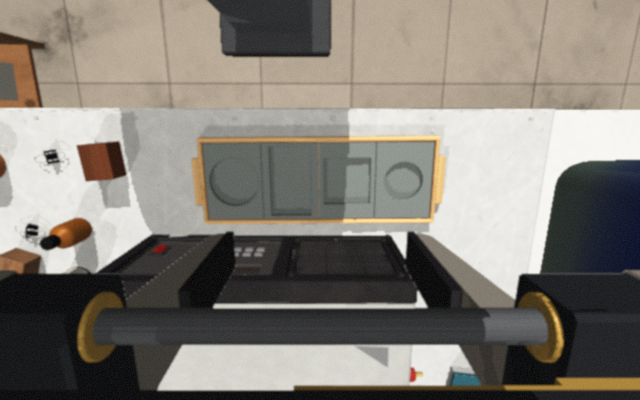

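The wrist view shows the caddy at rows 138–222, columns 200–440, with wells at (180,235), (179,290), (180,347) and (180,403). The networks agree. I'll fit the rim for pose and yaw.

```bash
python3 - <<'E'
from h import *
from scipy.optimize import least_squares
z=np.load('w0.npz');cal={k:z[k] for k in z};p=z['p'].astype(int)
h=cv2.cvtColor(z['p'],cv2.COLOR_RGB2HSV)
m=((h[...,0]>8)&(h[...,0]<28)&(h[...,1]>90)&(h[...,2]>60)).astype(np.uint8)
m[:128]=0;m[232:]=0;m[:,:185]=0;m[:,455:]=0
rr,cc=np.nonzero(m);P=np.array([atz(cal,r,c,14)[:2] for r,c in zip(rr,cc)])
def loc(q,P):
    c,s=np.cos(q[2]),np.sin(q[2]);d=P-q[:2];return np.c_[d@[c,s],d@[-s,c]]
def f(q):
    l=np.abs(loc(q,P));return np.minimum(np.abs(l[:,0]-61),np.abs(l[:,1]-168))
q=least_squares(f,[462,143,0],loss='soft_l1',x_scale=[1,1,.01]).x
print(len(P),q,np.median(f(q)))
for k,n in enumerate(['large','long','square','small']):
    o=(k-1.5)*81;print(n,np.round([q[0]-np.sin(q[2])*o,q[1]+np.cos(q[2])*o],1))
E
```

```text
3479 [4.60721135e+02 1.43012260e+02 7.66291951e-03] 2.5110789039288335
large [461.7  21.5]
long [461.  102.5]
square [460.4 183.5]
small [459.8 264.5]
```

Call:
apply_moves([
  [1,-0.75,-10.4,-1.25,0,0,0],
  [1,-0.75,-10.4,-1.25,0,0,0],
  [1,-0.75,-10.4,-1.25,0,0,0],
  [1,-0.75,-10.4,-1.25,0,0,0],
  [1,-0.75,-10.4,-1.25,0,0,0],
  [1,-0.75,-10.4,-1.25,0,0,0],
  [1,-0.75,-10.4,-1.25,0,0,0],
  [1,-0.75,-10.4,-1.25,0,0,0],
  [1,-0.75,-10.4,-1.25,0,0,0],
  [1,-0.75,-10.4,-1.25,0,0,0],
  [1,-0.75,-10.4,-1.25,0,0,0],
])

```text
t: 4.22
eef_pos: [469.6, -269.8, 379.9]
eef_rot: [[-1.0, -0.001, 0.0], [-0.001, 1.0, 0.0], [-0.0, 0.0, -1.0]]
force: [-0.1, -0.9, 0.4]
width: 91.6
grip_force: 0.0
```

```bash
python3 w.py w1 0,1,2,3,4,5
```

```text
paint_jar_mid 0.62 [257. 339.] [ 622.2 -239.3   33. ]
amber_bottle_mid 0.74 [207. 354.] [ 537.9 -217.    35. ]
long_block_mid 0.67 [248. 289.] [ 613.  -321.8   17. ]
thick_anode_mid 0.7 [141. 276.] [ 437.6 -337.8   16. ]
thick_anode_mid 0.51 [205. 246.] [ 540.  -389.4   16. ]
thin_anode_mid 0.63 [203. 247.] [ 536.4 -387.    16. ]
short_block_mid 0.8 [133. 394.] [ 426.  -157.4   17. ]
short_block_mid 0.33 [155. 555.] [459.   92.3  17. ]
4.575 [ 469.5 -270.8  379.8] [[-1.0, 0.0, 0.0], [0.0, 1.0, -0.0], [-0.0, -0.0, -1.0]] [-0.53  0.11  1.6  -0.    1.43 -2.1 ] 92.0
cam at [ 401. -270.  542.] [ 0.25 -0.   -0.97]
```

View pics/w1.png

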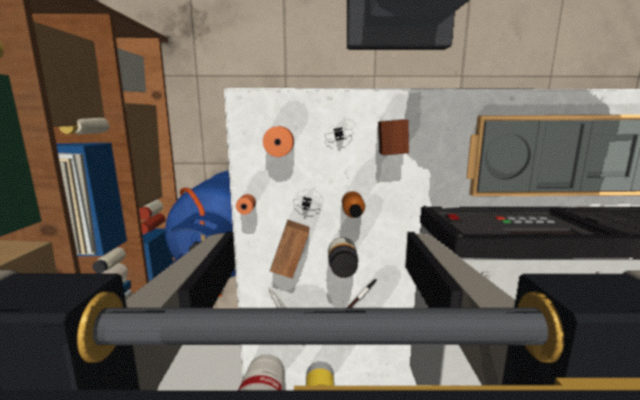

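The view shows the thick anode at (141,278), the thin one (204,246), the bottle (205,353), jar (257,343), long block (248,291), offcut (137,393), and clips at (135,338) and (204,307). I'll refine these with the top-face depth.

```bash
cat > dp.py <<'E'
from h import *
def tops(n,items):
    z=np.load(n+'.npz');d=z['d'];R=z['R'];t=z['t']
    v,u=np.indices(d.shape);P=np.stack([(u-z['cx'])/z['fx']*d,(v-z['cy'])/z['fy']*d,d],-1)
    W=(P-t)@R;W[d==0]=np.nan
    for nm,x,y,h in items:
        m=(np.hypot(W[...,0]-x,W[...,1]-y)<60)&(np.abs(W[...,2]-h)<6)
        k,lab=cv2.connectedComponents(m.astype(np.uint8))
        best=min(range(1,k),key=lambda i:np.hypot(*(W[lab==i][:,:2].mean(0)-[x,y]))+(1e3 if (lab==i).sum()<15 else 0)) if k>1 else None
        if best is None: print(nm,'none');continue
        q=W[lab==best];r=cv2.minAreaRect(q[:,:2].astype(np.float32))
        print(nm,len(q),'mean',np.round(q.mean(0),1),'rect',np.round(r[0],1),np.round(r[1],1),round(r[2],1),'z',np.round(np.median(q[:,2]),1))
    m=np.abs(W[...,2])<5;print('table z',np.nanmedian(W[m][:,2]))
E
python3 -c "
from dp import *
tops('w1',[('jar',622,-235,66),('bottle',536,-219,70),('long',611,-318,34),('thick',430,-340,32),('thin',538,-388,32),('short',425,-163,34)])"
```

```text
jar 574 mean [ 619.5 -234.5   65.9] rect [ 620.4 -234.2] [40.9 41.1] 26.2 z 66.1
bottle 131 mean [ 534.4 -219.5   69.3] rect [ 535.  -219.4] [17.6 17.7] 36.3 z 69.6
long 1242 mean [ 611.1 -321.    34. ] rect [ 612.7 -321.4] [40.  85.3] 70.3 z 34.0
thick 748 mean [ 437.2 -334.4   31.9] rect [ 437.1 -334.7] [44.2 44.6] 44.3 z 31.9
thin 246 mean [ 535.7 -389.4   31.8] rect [ 536.  -389.9] [25.5 27. ] 2.8 z 32.0
short 945 mean [ 430.7 -161.    33.5] rect [ 431.  -160.5] [50.  40.5] 5.0 z 33.5
table z -1.0504063423774463
```

Call:
apply_moves([
  [0.8,0.82,-1.6,2,0,0,0],
  [0.8,0.82,-1.6,3.5,0,0,0],
  [0.8,0.82,-1.6,5,0,0,0],
  [0.8,0.82,-1.6,6.5,0,0,0],
  [0.8,0.82,-1.6,7.5,0,0,0],
  [0.8,0.82,-1.6,8.3,0,0,0],
  [0.8,0.82,-1.6,9,0,0,0],
  [0.8,0.82,-1.6,9,0,0,0],
  [0.3,0.82,-1.6,9,0,0,0],
  [0.3,0.82,-1.6,9,0,0,0],
  [0.3,0.82,-1.6,9,0,0,0],
  [0.3,0.82,-1.6,9,0,0,0],
], grip_force=40)

```text
t: 6.08
eef_pos: [437.3, -335.1, 20.9]
eef_rot: [[-1.0, 0.0, 0.001], [0.0, 1.0, -0.001], [-0.001, -0.001, -1.0]]
force: [-0.4, 2.0, 7.0]
width: 44.8
grip_force: 40.0
```

Call:
apply_moves([
  [0.3,0,0,-1.5,0,0,0],
  [0.3,0,0,-3,0,0,0],
  [0.3,-0.58,12.96,-3,0,0,0],
  [0.3,-0.58,12.96,-3,0,0,0],
  [0.3,-0.58,12.96,-3,0,0,0],
  [0.3,-0.58,12.96,-3,0,0,0],
  [0.3,-0.58,12.96,-3,0,0,0],
  [0.3,-0.58,12.96,-3,0,0,0],
  [0.3,-0.58,12.96,-3,0,0,0],
  [0.3,-0.58,12.96,-3,0,0,0],
  [0.3,-0.58,12.96,-3,0,0,0],
  [0.3,-0.58,12.96,-3,0,0,0],
])

```text
t: 7.58
eef_pos: [459.7, 184.2, 139.7]
eef_rot: [[-1.0, -0.002, -0.0], [-0.002, 1.0, -0.0], [0.0, -0.0, -1.0]]
force: [0.3, -0.9, -3.3]
width: 44.9
grip_force: 40.0
```

```bash
python3 w.py w2 9; python3 -c "
from dp import *
tops('w2',[('jar',620,-235,66)])"
```

```text
pocket_square 0.64 [194. 320.] [459.3 184.2   3. ]
7.675 [459.5 182.4 139.6] [[-1.0, 0.0, -0.001], [0.0, 1.0, -0.001], [0.001, -0.001, -1.0]] [ 0.38  0.26  1.98 -0.    0.9  -1.2 ] 45.0
cam at [392. 184. 302.] [ 0.25 -0.   -0.97]
jar none
table z -1.1059091057255048
```

View pics/w2.png

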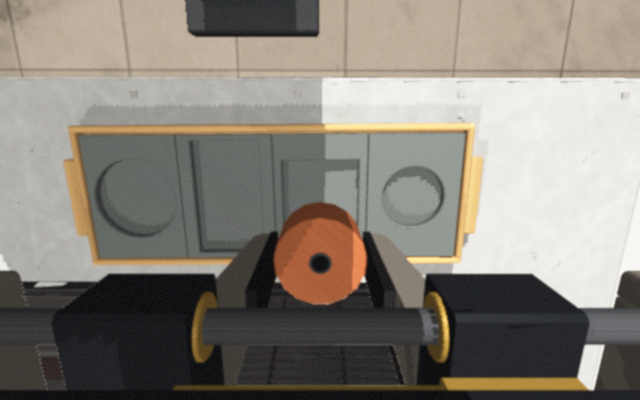

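The anode is held, and its top shows at (252,320). The square pocket is at (194,320), so it lines up in column. Lowering it.

Call:
apply_moves([
  [0.3,0,0,1.2,0,0,0],
  [0.3,0,0,2.2,0,0,0],
  [0.3,0,0,2.6,0,0,0],
  [0.3,0,0,2.8,0,0,0],
  [0.3,0,0,2.8,0,0,0],
  [0.65,0,0,2.8,0,0,0],
  [0.65,0,0,2.8,0,0,0],
  [0.65,0,0,2.8,0,0,0],
  [0.65,0,0,2.0,0,0,0],
  [0.65,0,0,1,0,0,0],
  [0.65,0,0,-1,0,0,0],
  [0.65,0,0,-1.5,0,0,0],
])

```text
t: 9.18
eef_pos: [460.8, 183.8, 203.0]
eef_rot: [[-1.0, 0.0, 0.003], [0.0, 1.0, 0.001], [-0.003, 0.001, -1.0]]
force: [1.0, -0.5, 0.3]
width: 59.8
grip_force: 0.0
```

Call:
apply_moves([
  [0.65,0,-10.07,0,0,0,0],
  [0.65,0,-10.07,0,0,0,0],
  [0.65,0,-10.07,0,0,0,0],
  [0.65,0,-10.07,0,0,0,0],
  [0.65,0,-10.07,0,0,0,0],
  [0.65,0,-10.07,0,0,0,0],
  [0.65,0,-10.07,0,0,0,0],
  [0.65,0,-10.07,0,0,0,0],
  [0.65,-1.86,-10.07,0,0,0,0],
  [0.65,-1.86,-10.07,0,0,0,0],
  [0.65,-1.86,-10.07,0,0,0,0],
  [0.65,-1.86,-10.07,0,0,0,0],
])

```text
t: 10.68
eef_pos: [533.1, -218.4, 199.6]
eef_rot: [[-1.0, -0.001, -0.001], [-0.001, 1.0, 0.0], [0.001, 0.0, -1.0]]
force: [-0.7, -0.2, 0.3]
width: 60.2
grip_force: 0.0
```

```bash
python3 w.py w3 1; python3 -c "
from dp import *
tops('w3',[('bottle',535,-219,70),('jar',620,-235,66)])"
```

```text
amber_bottle_mid 0.75 [192. 321.] [ 537.4 -217.6   35. ]
10.775 [ 533.3 -218.9  199.9] [[-1.0, 0.0, -0.001], [0.0, 1.0, 0.0], [0.001, 0.0, -1.0]] [-0.39  0.3   1.76 -0.    1.08 -1.96] 60.0
cam at [ 465. -218.  362.] [ 0.25 -0.   -0.97]
bottle 332 mean [ 534.5 -218.6   69.5] rect [ 534.9 -218.4] [17.9 17.3] 65.6 z 69.7
jar 1428 mean [ 619.1 -233.5   66. ] rect [ 620.2 -233.8] [41.7 41.6] 82.4 z 66.2
table z -1.0783523014739012
```

Call:
apply_moves([
  [0.65,-0.03,0,1.2,0,0,0],
  [0.65,-0.03,0,2.4,0,0,0],
  [0.65,-0.03,0,3.4,0,0,0],
  [0.65,-0.03,0,4.1,0,0,0],
  [0.65,-0.03,0,4.45,0,0,0],
  [0.65,-0.03,0,4.45,0,0,0],
  [0.2,-0.03,0,4.45,0,0,0],
  [0.2,-0.03,0,4.45,0,0,0],
  [0.2,-0.03,0,4.45,0,0,0],
  [0.2,-0.03,0,4.45,0,0,0],
  [0.2,-0.03,0,3.5,0,0,0],
  [0.2,-0.03,0,2.5,0,0,0],
], grip_force=20)

```text
t: 12.28
eef_pos: [535.0, -219.1, 100.3]
eef_rot: [[-1.0, 0.0, -0.001], [0.0, 1.0, 0.001], [0.001, 0.001, -1.0]]
force: [0.5, -0.6, -0.9]
width: 35.4
grip_force: 20.0
```

Call:
apply_moves([
  [0.2,0.9,0,-1,0,0,0],
  [0.2,1.87,0,-1,0,0,0],
  [0.2,1.87,12.08,-1,0,0,0],
  [0.2,1.87,12.08,-1,0,0,0],
  [0.2,1.87,12.08,-1,0,0,0],
  [0.2,1.87,12.08,-1,0,0,0],
  [0.2,1.87,12.08,-1,0,0,0],
  [0.2,1.87,12.08,-1,0,0,0],
  [0.2,1.87,12.08,-1,0,0,0],
  [0.2,1.87,12.08,-1,0,0,0],
  [0.2,1.87,12.08,-1,0,0,0],
  [0.2,1.87,12.08,-1,0,0,0],
])

```text
t: 13.78
eef_pos: [460.4, 263.3, 139.6]
eef_rot: [[-1.0, -0.001, -0.001], [-0.001, 1.0, -0.001], [0.001, -0.001, -1.0]]
force: [-0.6, -0.8, -1.1]
width: 35.5
grip_force: 20.0
```

```bash
python3 w.py w4 7,9,3; python3 -c "
from dp import *
tops('w4',[('thick',460,184,38)])"
```

```text
well_small 0.73 [196. 323.] [462.5 265.6   3. ]
well_small 0.27 [193.  54.] [459.8  22.3   3. ]
thick_anode_mid 0.79 [204. 225.] [466.  180.3  16. ]
13.975 [460.9 262.7 139.8] [[-1.0, 0.002, -0.0], [0.002, 1.0, -0.0], [0.0, -0.0, -1.0]] [ 0.52  0.31  1.91 -0.    0.92 -1.05] 35.0
cam at [392. 264. 302.] [ 0.25 -0.   -0.97]
thick 2460 mean [459.8 183.9  37.9] rect [460.7 183.5] [45.  44.7] 55.8 z 38.0
table z -1.0996020112436413
```

View pics/w4.png

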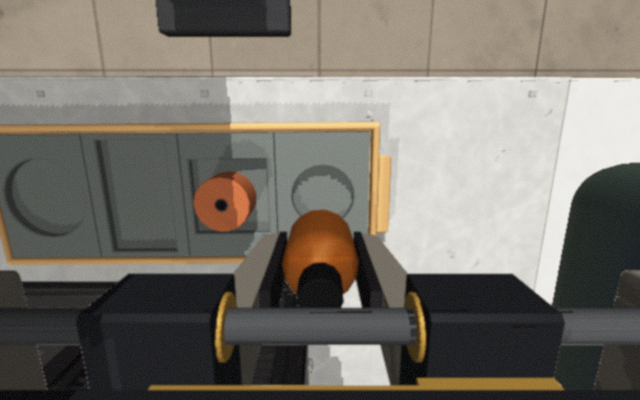

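The thick anode sits in the square pocket at (203,224) with its top at z=38. The bottle is upright in line with the small well (195,323). Lowering it.

Call:
apply_moves([
  [0.2,0,0.03,1.2,0,0,0],
  [0.2,0,0.03,2.2,0,0,0],
  [0.2,0,0.03,2.6,0,0,0],
  [0.2,0,0.03,2.78,0,0,0],
  [0.2,0,0.03,2.78,0,0,0],
  [0.6,0,0.03,2.78,0,0,0],
  [0.6,0,0.03,2.78,0,0,0],
  [0.6,0,0.03,2.78,0,0,0],
  [0.6,0,0.03,2.0,0,0,0],
  [0.6,0,0.03,1,0,0,0],
  [0.6,0,0.03,-0.5,0,0,0],
  [0.65,0,0.03,-1.5,0,0,0],
])

```text
t: 15.48
eef_pos: [461.3, 265.4, 202.6]
eef_rot: [[-1.0, 0.0, 0.002], [0.0, 1.0, 0.001], [-0.002, 0.001, -1.0]]
force: [0.5, 0.7, 0.2]
width: 59.7
grip_force: 0.0
```

Call:
apply_moves([
  [0.72,0,-12.45,0,0,0,0],
  [0.72,0,-12.45,0,0,0,0],
  [0.72,0,-12.45,0,0,0,0],
  [0.72,0,-12.45,0,0,0,0],
  [0.72,0,-12.45,0,0,0,0],
  [0.72,0,-12.45,0,0,0,0],
  [0.72,0,-12.45,0,0,0,0],
  [0.72,0,-12.45,0,0,0,0],
  [0.72,0,-12.45,0,0,0,0],
  [0.72,-4,-12.45,0,0,0,0],
  [0.72,-4,-12.45,0,0,0,0],
  [0.72,-4,-12.45,0,0,0,0],
])

```text
t: 16.98
eef_pos: [623.3, -231.5, 199.7]
eef_rot: [[-1.0, -0.001, 0.001], [-0.001, 1.0, 0.0], [-0.001, 0.0, -1.0]]
force: [-0.4, 0.8, 0.7]
width: 65.8
grip_force: 0.0
```

```bash
python3 w.py w5 0; python3 -c "
from dp import *
tops('w5',[('jar',620,-235,66),('long',612,-321,34)])"
```

```text
paint_jar_mid 0.74 [186. 316.] [ 622.2 -235.4   33. ]
17.075 [ 623.8 -231.3  199.3] [[-1.0, -0.002, 0.001], [-0.002, 1.0, 0.0], [-0.001, 0.0, -1.0]] [-0.36  0.44  1.56  0.    1.14 -1.93] 66.0
cam at [ 555. -231.  362.] [ 0.25 -0.   -0.97]
jar 1683 mean [ 620.1 -233.6   66. ] rect [ 620.5 -233.8] [41.3 41.7] 81.5 z 66.1
long 3529 mean [ 611.4 -319.8   33.9] rect [ 613.1 -320.8] [40.2 85.3] 70.2 z 34.0
table z -1.0694443760728902
```

Call:
apply_moves([
  [0.72,0.08,-0.06,1.2,0,0,0],
  [0.72,0.08,-0.06,2.4,0,0,0],
  [0.72,0.08,-0.06,3.4,0,0,0],
  [0.72,0.08,-0.06,4.1,0,0,0],
  [0.72,0.08,-0.06,4.43,0,0,0],
  [0.72,0.08,-0.06,4.43,0,0,0],
  [0.3,0.08,-0.06,4.43,0,0,0],
  [0.3,0.08,-0.06,4.43,0,0,0],
  [0.3,0.08,-0.06,4.43,0,0,0],
  [0.3,0.08,-0.06,4.43,0,0,0],
  [0.3,0.08,-0.06,3.5,0,0,0],
  [0.3,0.08,-0.06,2,0,0,0],
], grip_force=25)

```text
t: 18.58
eef_pos: [615.9, -234.8, 119.0]
eef_rot: [[-1.0, 0.0, -0.004], [0.0, 1.0, 0.001], [0.004, 0.001, -1.0]]
force: [0.7, 0.5, -0.8]
width: 46.4
grip_force: 24.9
```

Call:
apply_moves([
  [0.3,3.96,0,-0.5,0,0,0],
  [0.3,3.96,0,-0.5,0,0,0],
  [0.3,3.96,0,-0.5,0,0,0],
  [0.3,3.96,6.39,-0.5,0,0,0],
  [0.3,3.96,6.39,-0.5,0,0,0],
  [0.3,3.96,6.39,-0.5,0,0,0],
  [0.3,3.96,6.39,-0.5,0,0,0],
  [0.3,3.96,6.39,-0.5,0,0,0],
  [0.3,3.96,6.39,-0.5,0,0,0],
  [0.3,3.96,6.39,-0.5,0,0,0],
])

```text
t: 19.82
eef_pos: [459.3, 19.1, 139.9]
eef_rot: [[-1.0, 0.001, 0.0], [0.001, 1.0, -0.0], [-0.0, -0.0, -1.0]]
force: [-0.3, -0.2, -1.3]
width: 46.1
grip_force: 24.9
```

```bash
python3 w.py w6 6,0,1; python3 -c "
from dp import *
tops('w6',[('bottle',460,264.5,76)])"
```

```text
well_large 0.93 [198. 321.] [462.8  20.    3. ]
amber_bottle_mid 0.9 [206. 628.] [462.3 269.8  35. ]
20.025 [459.2  19.3 139.8] [[-1.0, 0.002, -0.0], [0.002, 1.0, -0.0], [0.0, -0.0, -1.0]] [ 0.04  0.2   2.06 -0.    0.88 -1.53] 46.0
cam at [391.  20. 302.] [ 0.25 -0.   -0.97]
bottle none
table z -0.8640563921546868
```

View pics/w6.png

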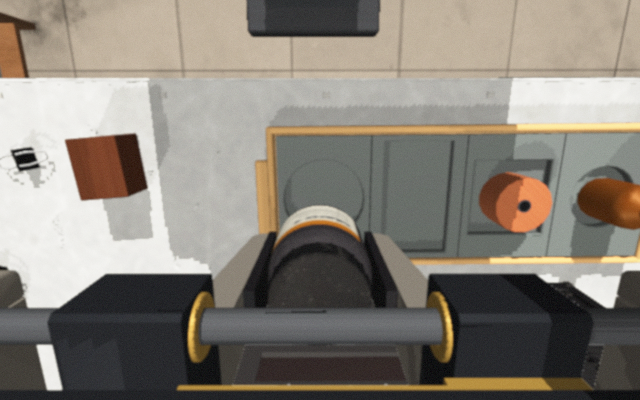

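The jar is upright over the large well (198,322). The bottle is in the small well at the right edge and the offcut hasn't moved. Lowering the jar.

Call:
apply_moves([
  [0.3,-0.06,0.05,1.2,0,0,0],
  [0.3,-0.06,0.05,2.2,0,0,0],
  [0.3,-0.06,0.05,2.6,0,0,0],
  [0.3,-0.06,0.05,2.78,0,0,0],
  [0.3,-0.06,0.05,2.78,0,0,0],
  [0.7,-0.06,0.05,2.78,0,0,0],
  [0.7,-0.06,0.05,2.78,0,0,0],
  [0.7,-0.06,0.05,2.78,0,0,0],
  [0.7,-0.06,0.05,2.0,0,0,0],
  [0.7,-0.06,0.05,1,0,0,0],
  [0.7,-0.06,0.05,-0.5,0,0,0],
  [0.7,-0.06,0.05,-1.5,0,0,0],
])

```text
t: 21.52
eef_pos: [462.1, 22.3, 202.4]
eef_rot: [[-1.0, 0.0, 0.002], [0.0, 1.0, 0.0], [-0.002, 0.0, -1.0]]
force: [0.4, -0.2, -0.3]
width: 64.5
grip_force: 0.0
```

Call:
apply_moves([
  [0.7,0,-8.56,0,0,0,0],
  [0.7,0,-8.56,0,0,0,0],
  [0.7,0,-8.56,0,0,0,0],
  [0.7,0,-8.56,0,0,0,0],
  [0.7,0,-8.56,0,0,0,19.8],
  [0.7,0,-8.56,0,0,0,19.8],
  [0.7,-3.78,-8.56,0,0,0,19.8],
  [0.7,-3.78,-8.56,0,0,0,19.8],
  [0.7,-3.78,-8.56,0,0,0,19.8],
  [0.7,-3.78,-8.56,0,0,0,19.8],
  [0.7,-3.78,-8.56,0,0,0,19.8],
])

```text
t: 22.9
eef_pos: [611.6, -320.0, 199.4]
eef_rot: [[-0.941, 0.339, -0.001], [0.339, 0.941, 0.0], [0.001, -0.0, -1.0]]
force: [0.1, 0.4, -0.2]
width: 64.4
grip_force: 0.0
```

```bash
python3 w.py w7 2; python3 -c "
from dp import *
tops('w7',[('long',612,-321,34)])
s=status.sense();R=np.array(s['eef_rot']);print(np.degrees(np.arctan2(R[1,1],R[0,1])), R.T@(np.array([612.8,-320.8,0])-np.array(s['eef_pos']))/40)"
```

```text
long_block_mid 0.71 [187. 320.] [ 614.3 -320.2   17. ]
23.0 [ 611.5 -320.2  199.9] [[-0.941, 0.339, -0.001], [0.339, 0.941, 0.0], [0.001, -0.0, -1.0]] [-0.48  0.47  1.5  -0.    1.17 -1.71] 64.0
cam at [ 548. -296.  362.] [ 0.23 -0.08 -0.97]
long 3373 mean [ 611.2 -320.2   33.9] rect [ 612.6 -320.7] [40.1 84.2] 70.3 z 33.9
table z -1.1468350938717327
70.15815824128926 [-3.83352205e-02 -2.68354210e-03  4.99796974e+00]
```

Call:
apply_moves([
  [0.7,-0.03,0,1.2,0,0,0],
  [0.7,-0.03,0,2.4,0,0,0],
  [0.7,-0.03,0,3.4,0,0,0],
  [0.7,-0.03,0,4.1,0,0,0],
  [0.7,-0.03,0,4.48,0,0,0],
  [0.7,-0.03,0,4.48,0,0,0],
  [0.2,-0.03,0,4.48,0,0,0],
  [0.2,-0.03,0,4.48,0,0,0],
  [0.2,-0.03,0,4.48,0,0,0],
  [0.2,-0.03,0,4.48,0,0,0],
  [0.2,-0.03,0,3.5,0,0,0],
  [0.2,-0.03,0,2,0,0,0],
], grip_force=25)

```text
t: 24.5
eef_pos: [612.3, -319.7, 118.8]
eef_rot: [[-0.941, 0.339, -0.004], [0.339, 0.941, 0.002], [0.004, 0.001, -1.0]]
force: [1.0, -0.4, -0.7]
width: 40.1
grip_force: 25.0
```

Call:
apply_moves([
  [0.2,0,0,-1.5,0,0,0],
  [0.2,3.56,-1.28,-1.5,0,0,0],
  [0.2,3.56,-1.28,-1.5,0,0,0],
  [0.2,7.15,8.67,-1.5,0,0,-20.3],
  [0.2,7.15,8.67,-1.5,0,0,-20.3],
  [0.2,7.15,8.67,-1.5,0,0,-20.3],
  [0.2,7.15,8.67,-1.5,0,0,-20.3],
  [0.2,7.15,8.67,-1.5,0,0,-20.3],
  [0.2,7.15,8.67,-1.5,0,0,-20.3],
  [0.2,7.15,8.67,-1.5,0,0,-20.3],
  [0.2,7.15,8.67,-1.5,0,0,-20.3],
  [0.2,7.15,8.67,-1.5,0,0,-20.3],
])

```text
t: 26.0
eef_pos: [462.1, 102.5, 179.8]
eef_rot: [[-1.0, -0.01, -0.0], [-0.01, 1.0, -0.0], [0.0, -0.0, -1.0]]
force: [-0.3, -0.1, -1.0]
width: 40.1
grip_force: 25.0
```

```bash
python3 w.py w8 8,2; python3 -c "
from dp import *
tops('w8',[('jar',461,21,72),('bottle',460,265,76),('thick',460,183,38)])"
```

```text
pocket_long 0.18 [154.  46.] [ 432.4 -171.9    3. ]
long_block_mid 0.94 [251. 318.] [528.5 101.2  17. ]
26.15 [462.4 101.6 179.8] [[-1.0, -0.007, -0.0], [-0.007, 1.0, -0.0], [0.0, -0.0, -1.0]] [ 0.21  0.17  1.99 -0.    0.98 -1.36] 40.0
cam at [394. 102. 342.] [ 0.25  0.   -0.97]
jar 2021 mean [462.8  22.3  72.1] rect [463.4  21.5] [42.2 41.3] 83.8 z 72.2
bottle 442 mean [459.7 263.   75. ] rect [460.1 264. ] [17.7 17.7] 13.8 z 75.4
thick 1895 mean [460.1 182.   37.7] rect [460.7 182.4] [44.7 45. ] 71.6 z 37.7
table z -1.0174234771588968
```

View pics/w8.png

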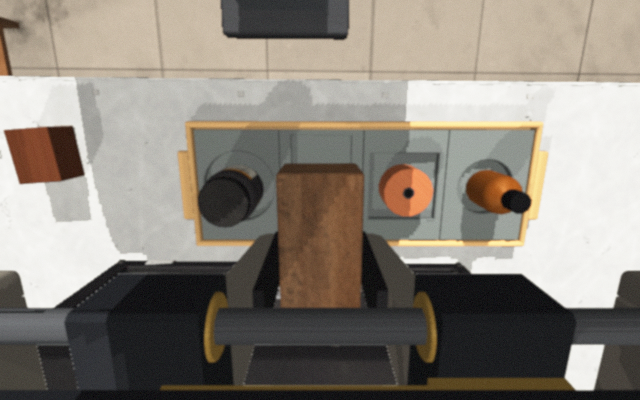

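The jar at (195,231), anode (190,407) and bottle (190,495) are all seated at the right heights. The block is square over the long pocket. Lowering it.

Call:
apply_moves([
  [0.2,0.03,0.02,1.3,0,0,0],
  [0.2,0.03,0.02,2.6,0,0,0],
  [0.2,0.03,0.02,3.4,0,0,0],
  [0.2,0.03,0.02,3.7,0,0,0],
  [0.2,0.03,0.02,3.81,0,0,0],
  [0.2,0.03,0.02,3.81,0,0,0],
  [0.6,0.03,0.02,3.81,0,0,0],
  [0.6,0.03,0.02,3.81,0,0,0],
  [0.6,0.03,0.02,3.81,0,0,0],
  [0.6,0.03,0.02,3,0,0,0],
  [0.6,0.03,0.02,2,0,0,0],
  [0.6,0.03,0.02,0.5,0,0,0],
])

```text
t: 27.65
eef_pos: [459.9, 103.2, 160.2]
eef_rot: [[-1.0, -0.009, -0.003], [-0.009, 1.0, -0.001], [0.003, -0.001, -1.0]]
force: [1.0, -0.5, -1.3]
width: 55.3
grip_force: 0.0
```

Call:
apply_moves([
  [0.6,0,0,-1.5,0,0,0],
  [0.6,0.5,0,-3,0,0,0],
  [0.6,1,0,-3.5,0,0,0],
  [0.6,1,0,-3.5,0,0,0],
  [0.6,1,0,-3.5,0,0,0],
  [0.6,1,0,-3.5,0,0,0],
])

```text
t: 28.4
eef_pos: [421.0, 103.0, 298.4]
eef_rot: [[-1.0, -0.008, -0.002], [-0.008, 1.0, -0.001], [0.002, -0.001, -1.0]]
force: [0.4, -0.3, -0.5]
width: 55.2
grip_force: 0.0
```

```bash
python3 w.py w9 8; python3 -c "
from dp import *
tops('w9',[('jar',461,21,72),('bottle',460,265,76),('thick',460,183,38),('long',461,102,40),('short',431,-161,34)])"
```

```text
pocket_long 0.37 [201. 379.] [465.9 185.4   3. ]
28.5 [421.1 103.  298.6] [[-1.0, -0.008, -0.002], [-0.008, 1.0, -0.001], [0.002, -0.001, -1.0]] [ 0.24 -0.03  1.92 -0.    1.25 -1.34] 55.0
cam at [353. 103. 461.] [ 0.25 -0.   -0.97]
jar 954 mean [462.8  21.8  72.1] rect [463.   21.5] [41.2 40.9] 36.7 z 72.2
bottle 198 mean [459.7 263.1  75.1] rect [460.  263.6] [17.2 17.2] 28.3 z 75.4
thick 965 mean [460.  181.7  37.6] rect [460.4 182.2] [44.7 44.4] 45.8 z 37.7
long 1999 mean [458.9 102.3  39.8] rect [460.1 102.2] [84.6 39.7] 1.1 z 39.9
short 1301 mean [ 430.  -158.4   34.1] rect [ 430.8 -159.8] [50.1 41.6] 4.8 z 34.3
table z -0.9082754117046907
```

View pics/w9.png

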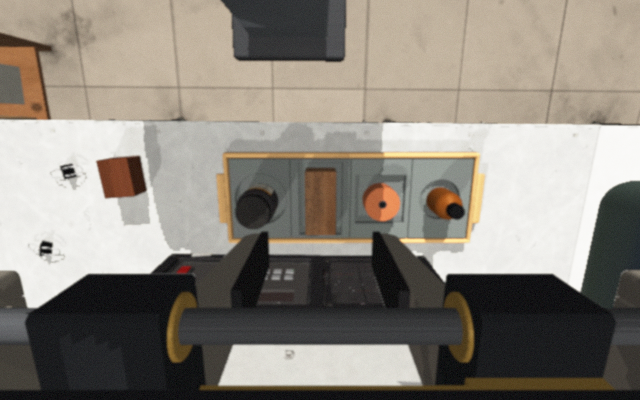

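All four sit flat in their places (jar (205,257), block (200,320), anode (202,381), bottle (204,445)) at the right heights, and the offcut hasn't moved.

```bash
python3 -c "
from station import *
print(hand_in())"
```

```text
the job is handed in; nothing more can be done
None
```

The caddy is packed and handed in: jar, bottle, long block and thick anode measured within about 2 mm of centre and at seated height in their places. The offcut has not moved, and the thin anode was never approached, though I did not re-measure it at the end.

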